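Sort the paint cups and the block into the shelf trays

ROBOT

A 6-joint arm with a two-finger parallel gripper is mounted at the origin on the work surface. World frame = base frame: x ahead of the robot, y to its left, z up, the work surface at z = 0. Lengths are in mm, angles in rad, forces in N, time in s.
With the tool pointing down it reaches from about 375 to 975 mm from the base axis. Payload 3.8 kg.
Tool frame: the origin (TCP) lies on the centre line of the jaws, within the pads' length; the fingertips stand 17 mm ahead of it and the grasp point (between the pads) lies 2 mm behind it; z points along the fingers, y is the direction in which the jaws open and shut (so a half turn about z gives the same grasp; the last joint's range is limited). The gripper opens to 85 mm and grips with 20 to 120 N. Pads are 22 mm wide; open, the fingers measure 114 mm over their backs; the gripper's body (76 mm by 85 mm) begins 54 mm behind the grasp point. The pads swing forward as they close: fully open they stand 13 mm farther back than shut.
Start: joints at [-1.328, 0.264, 1.604, -0, 1.274, -0.037], TCP at [186.405, -648.746, 248.28] pointing down, gripper open.
Joint ranges: [-2.63, 2.63], [-0.94, 2.18], [0.31, 2.57], [-1.31, 4.45], [0, 2.66], [-2.55, 2.55]. Speed limits (rad/s): [2.57, 2.57, 3.14, 3.14, 3.14, 3.14].

INTERFACE

Orientations are given as a unit quaternion [x, y, z, w].
In Python, from bench import arm gives the robot as it stands.
- The arm moves only by the tool step_arm, never from a script. Its arguments are lists of equal length, an entry for each row: "offset": the shift along the world's x, y, z in cm, a list of three; "rotation": the turn, a rotation vector about the world's x, y, z in rad, a list of three. A call has 1 to 8 rows; each row is the pose to reach, as a shift and turn from the pose commanded when the call began; what a row does not reach only later rows make up. A row lasts 1/8 s, in which the tool goes at most 62.5 mm and 10.7 degrees, less where a joint would pass 70% of its speed; a pose out of reach is approached as far as the arm can. A call with a gripper value outside its range is refused whole. "gripper" is the closure in counts, from 0 (fully open) to 255 (shut), set as the call begins (left out, the last holds). The fingers move at their own pace and stop on an object; "grip_force" is the grip in N (left out, the last holds). Time passes only in rows, so rows that repeat a pose let the fingers close. It gives the time, the measured TCP pose, the force and the opening at its end, in the units of the state.
- arm.get_state(): the state, without advancing time (a new reading comes with each control period).
- arm.get_image(name): name is "side" or "top"; returns a dict with "color" (400x640x3 uint8, red, green, blue), "camera_matrix" (3x3 intrinsics, pixels), "camera_from_world" (4x4, takes a point from world to camera coordinates). Camera axes: x right, y up, looking along -z (the intrinsics and any distortion apply to the point x, -y, -z); pixel columns grow to the right and rows downward; lengths in mm; the calibration is good to about 2 mm. A picture is of the moment at which its call begins. There is no depth.
- arm.close_job(): hands the job in, once; it reports no verdict.
Trained networks look in a picture, given as the dict that the camera call returned (one of the last four; its "shot" number tells which), for a name from the list of things; names that differ only in an ending like _2 or _b are one class to them, and where a whole thing is asked for, a point or a joint stands for the part that bears it (a point fixed in the world has none). Each returns a list of dicts, best first, with "conf" (0 to 1); they miss things now and then, are a little off and sometimes report something else, mostly with a low value. They report only what shows in the picture. A call takes as long as a camera call.
- arm.spot_in(picture, label): "rect" ([left, top, right, bottom] as shares, 0 to 1, of the picture: columns of its width, rows of its height, round what is visible of it).
The state is a dict: "clock": time; "joints": joint angles; "qd": joint speeds; "effort": joint torques, N m; "tcp_pos": TCP position; "eef_rot": TCP orientation; "ft_force": force on the tool from outside, world axes, zero at the start; "ft_torque": the same for the moment, N m; "grip_width": opening from 0.0 (shut) to 1.0 (fully open).
Only numpy, scipy, OpenCV 4.12 (cv2) and the standard library are available. Lean on these libraries where they do the work, as an engineer would, in place of code of your own. Each camera call takes 0.05 s, during which the arm holds its last target.

TASK

Clear the mixed handful at the front of the shelf into the blue trays: the two capped paint cups go into the two-bay tray, one in each bay, the two open empty cups go together into the long undivided tray, and the wooden block goes into the wide tray, the same way up as it lies now. Stand every cup upright on the floor of its tray; the capped cups are full, so keep them upright all the way, and leave the litre tin and the mixing spoon where they are.

Things in the scene. Friction and masses are not known exactly. Their poses are not given: they have to be found in the camera images.
- capped_a_mid (a point): Orange plastic paint cup closed by its ribbed twist cap (cap fixed on, solid top with a small grip bar across it); full; one of two identical ones. Round, body 44 mm diameter, cap narrower (39 mm over its ribs) and taking up the top 16 mm, 66 mm high to the cap's top (grip bar to 69.5 mm), about 0.14 kg. Starts standing on the shelf. Point: on its axis, 33 mm above its underside; z along the axis, up.
- open_a_mid (a point): Orange plastic paint cup without cap, empty: its open mouth shows from above; one of two identical ones. Round, 44 mm outside diameter, 60 mm high, wall 2.5 mm, about 0.04 kg. Starts standing on the shelf, mouth up. Point: on its axis, 30 mm above its underside; z along the axis, up.
- capped_b_mid (a point): Orange plastic paint cup closed by its ribbed twist cap (cap fixed on, solid top with a small grip bar across it); full; one of two identical ones. Round, body 44 mm diameter, cap narrower (39 mm over its ribs) and taking up the top 16 mm, 66 mm high to the cap's top (grip bar to 69.5 mm), about 0.14 kg. Starts standing on the shelf. Point: on its axis, 33 mm above its underside; z along the axis, up.
- open_b_mid (a point): Orange plastic paint cup without cap, empty: its open mouth shows from above; one of two identical ones. Round, 44 mm outside diameter, 60 mm high, wall 2.5 mm, about 0.04 kg. Starts standing on the shelf, mouth up. Point: on its axis, 30 mm above its underside; z along the axis, up.
- block_mid (a point): Plain wooden block 70 mm (its x) by 42 mm (its y) by 45 mm high (its z), about 0.085 kg, lying on the shelf. Point: its centre, 22.5 mm above its underside.
- tray_bays: Two-bay tray: clear-blue plastic lift-out tray (blue walls, paler floor), fixed to the shelf, walls 4 mm thick and 18 mm high over all. Origin: centre of its underside, z up. Its inner floor lies 4 mm above the shelf. Outside 108 mm (x) by 172 mm (y), with one 4 mm cross wall in the middle as high as the outer walls, which makes two bays of 100 mm (x) by 80 mm (y) centred at y = +42 mm and -42 mm in the tray's frame.
- tray_long: Long undivided tray: clear-blue plastic lift-out tray (blue walls, paler floor), fixed to the shelf, walls 4 mm thick and 18 mm high over all. Origin: centre of its underside, z up. Its inner floor lies 4 mm above the shelf. Outside 108 mm (x) by 172 mm (y), one open space of 100 mm by 164 mm without any cross wall.
- tray_wide: Wide, nearly square tray: clear-blue plastic lift-out tray (blue walls, paler floor), fixed to the shelf, walls 4 mm thick and 18 mm high over all. Origin: centre of its underside, z up. Its inner floor lies 4 mm above the shelf. Outside 108 mm (x) by 118 mm (y), one open space of 100 mm by 110 mm.
- tin: Bystander: closed litre tin standing on the shelf beside the trays, 108 mm diameter, 130 mm high. Origin: centre of its underside.
- spoon: Bystander: stainless mixing spoon 260 mm long lying on the shelf beyond the trays, along its own x. Origin: on its underside, near the middle of its length.

How it is judged:
By the outcome, as a careful person would: the job done as asked, in the order asked, and still so for the second after the job is handed in, with the robot touching nothing.
It also fails if it takes over 128 s, if anything falls off the work surface, if the arm or the gripper's body presses on something with over 40 N, if the wrist force passes 120 N, or if a joint passes its speed limit or range.

## Working session

There is one attempt and no reset: what is moved stays moved. The work goes in short steps, Python scripts to look and compute and a tool call to move; the robot and the scene stay as the last step left them, time stands still between calls to the robot, and variables do not carry over. Pictures are saved under pics/ and viewed, and the job is handed in when it is done.

Besides the shell and the picture viewer there is one more tool, called after ">>>" as name(argument=value, ...) on one line, values as JSON. step_arm: Moves the arm, as the interface text tells. Its arguments: {"type":"object","properties":{"offset":{"type":"array"},"rotation":{"type":"array"},"gripper":{"type":"number"},"grip_force":{"type":"number"}},"required":["offset","rotation"]}

```bash
mkdir -p pics; ls; cat > h.py <<'E'
from bench import arm
import cv2, numpy as np
def snap(n,f):
    p=arm.get_image(n); cv2.imwrite(f'pics/{f}.png',p['color'][:,:,::-1]); return p
def proj(p,X):
    T=np.array(p['camera_from_world']);K=np.array(p['camera_matrix'])
    c=T[:3,:3]@np.array(X,float)+T[:3,3]; v=K@np.array([c[0],-c[1],-c[2]]); return v[:2]/v[2]
def ray(p,u,v,z):
    T=np.array(p['camera_from_world']);K=np.array(p['camera_matrix'])
    d=np.linalg.inv(K)@np.array([u,v,1.]); d=np.array([d[0],-d[1],-d[2]])
    R=T[:3,:3];o=-R.T@T[:3,3];w=R.T@d; return o+w*(z-o[2])/w[2]
E
python3 - <<'E'
from h import *
for n in ('top','side'):
    p=snap(n,n+'0'); print(n,[k for k in p]); T=np.array(p['camera_from_world']);print(-T[:3,:3].T@T[:3,3]); print(p['camera_matrix'])
    for l in ['capped_a_mid','open_a_mid','block_mid','tray_bays','tray_long','tray_wide','tin','spoon']:
        for r in arm.spot_in(p,l):
            b=np.array(r['rect'])*[640,400,640,400]; print(l,round(r['conf'],2),b.round(0), ray(p,(b[0]+b[2])/2,(b[1]+b[3])/2,30).round(0))
print(arm.get_state())
E
```

```text
pics
top ['color', 'camera_matrix', 'camera_from_world', 'shot']
[400.77038521 122.09723634 992.60786934]
[[366.17819754   0.         316.00829732]
 [  0.         366.17819754 204.2054849 ]
 [  0.           0.           1.        ]]
capped_a_mid 0.68 [402. 262. 422. 279.] [ 438. -131.   30.]
open_a_mid 0.62 [250. 263. 270. 282.] [463. 262.  30.]
block_mid 0.56 [351. 269. 379. 290.] [426.  -7.  30.]
tray_bays 0.68 [324. 192. 393. 240.] [593.  -8.  30.]
tray_long 0.73 [397. 191. 471. 231.] [ 592. -212.   30.]
tray_long 0.49 [321. 146. 414. 166.] [763. -49.  30.]
tray_wide 0.65 [262. 198. 306. 240.] [600. 194.  30.]
tray_wide 0.55 [323. 147. 414. 166.] [760. -52.  30.]
tray_wide 0.26 [401. 263. 421. 279.] [ 439. -128.   30.]
tin 0.65 [146. 188. 204. 241.] [634. 484.  30.]
spoon 0.61 [324. 146. 412. 165.] [762. -51.  30.]
side ['color', 'camera_matrix', 'camera_from_world', 'shot']
[311.82236921 818.55885072 657.90296237]
[[368.9080352    0.         316.81801355]
 [  0.         368.9080352  195.44890148]
 [  0.           0.           1.        ]]
capped_a_mid 0.87 [396. 168. 411. 192.] [
[... 368 characters left out ...]
01.] [768.   0.  30.]
{'clock': 0.9, 'joints': array([-1.32788583e+00,  2.63886139e-01,  1.60397354e+00, -2.65241942e-05,
        1.27370862e+00, -3.69189192e-02]), 'qd': array([ 0.00099367, -0.000156  , -0.00023659,  0.00155861, -0.00026223,
       -0.00170019]), 'effort': array([ 1.34511142e-04, -5.15048397e+01, -3.67730963e+01, -1.21041421e-04,
        5.51812827e-04,  1.60055180e-06]), 'tcp_pos': array([ 186.4084831 , -648.75543981,  248.30338552]), 'eef_rot': array([ 9.90227353e-01,  1.39462500e-01, -1.13621027e-05,  1.34153421e-05]), 'ft_force': array([-0.38825825,  0.92586441,  0.08458335]), 'ft_torque': array([-0.02846836, -0.02110396,  0.01874549]), 'grip_width': 1.0034505370421078}
```

```bash
python3 - <<'E'
import cv2
a=cv2.imread('pics/top0.png')[130:310,130:490]
cv2.imwrite('pics/top0z.png',cv2.resize(a,(800,400),interpolation=cv2.INTER_CUBIC))
a=cv2.imread('pics/side0.png')[130:370,190:450]
cv2.imwrite('pics/side0z.png',cv2.resize(a,(650,600),interpolation=cv2.INTER_CUBIC))
E
```

```text
(no output)
```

View pics/top0.png

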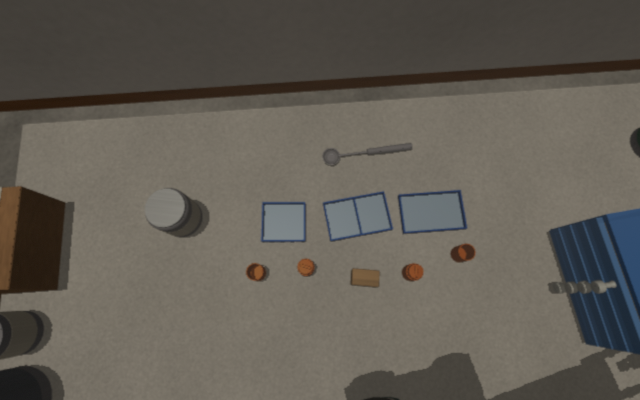

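View pics/top0z.png

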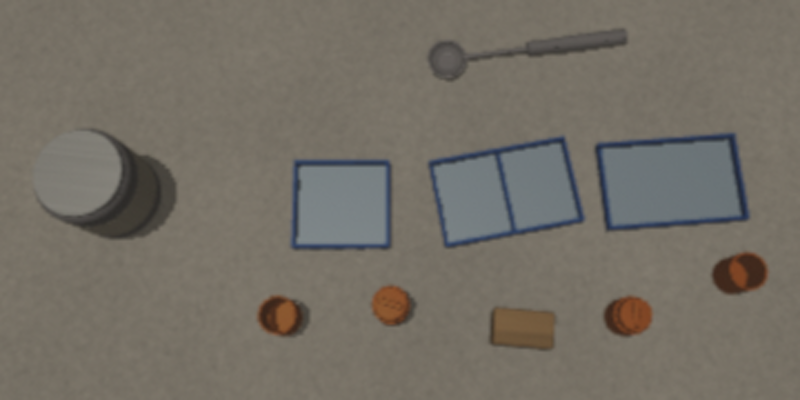

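View pics/side0z.png

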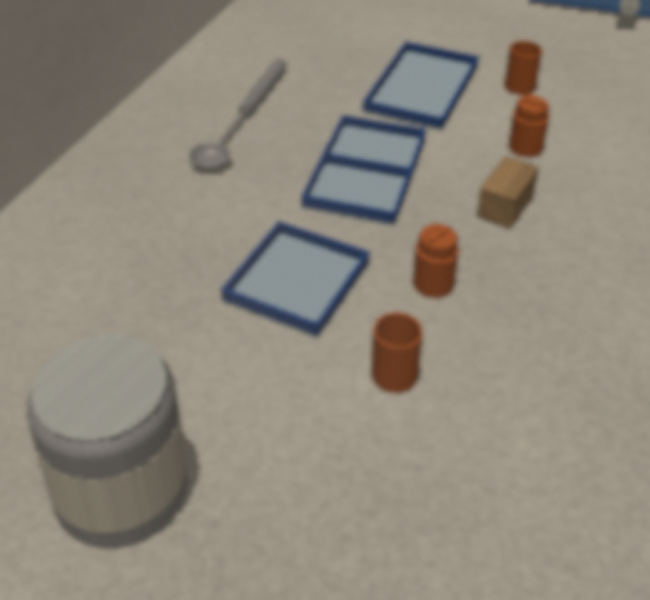

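```bash
cat > fit.py <<'E'
from h import *
from scipy.optimize import minimize
S=4
def sil(p,pts):
    q=np.array([proj(p,X) for X in pts]); return cv2.convexHull((q).astype(np.float32))[:,0]
def cyl(x,y,prof,z0=0):
    a=np.linspace(0,2*np.pi,24,endpoint=False)
    return [(x+r*np.cos(t),y+r*np.sin(t),z0+z) for r,z in prof for t in a]
CAP=[(22,0),(22,50),(19.5,66)];OPEN=[(22,0),(22,60)]
def box(x,y,th,lx,ly,z0,z1):
    c,s=np.cos(th),np.sin(th)
    return [(x+c*a*lx/2-s*b*ly/2,y+s*a*lx/2+c*b*ly/2,z) for z in (z0,z1) for a,b in((-1,-1),(1,-1),(1,1),(-1,1))]
def masks(p):
    hsv=cv2.cvtColor(p['color'],cv2.COLOR_RGB2HSV).astype(int);H,Sa,V=hsv[...,0],hsv[...,1],hsv[...,2]
    return dict(orange=((H<14)&(Sa>150)&(V>50)),wood=((H>8)&(H<22)&(Sa>85)),blue=((H>98)&(H<130)&(Sa>110)))
def iou(p,m,pts,win):
    u0,v0,u1,v1=win
    h=(sil(p,pts)+0.5-[u0,v0])*S
    im=np.zeros(((v1-v0)*S,(u1-u0)*S),np.uint8);cv2.fillConvexPoly(im,np.round(h*16).astype(np.int32),1,shift=4)
    im=cv2.resize(im.astype(np.float32),(u1-u0,v1-v0),interpolation=cv2.INTER_AREA)
    mm=m[v0:v1,u0:u1].astype(np.float32)
    return np.minimum(im,mm).sum()/np.maximum(im,mm).sum()
def fit(ps,ms,gen,x0,step,pad=12):
    wins=[]
    for p in ps:
        h=sil(p,gen(x0));wins.append((max(0,int(h[:,0].min())-pad),max(0,int(h[:,1].min())-pad),int(h[:,0].max())+pad,int(h[:,1].max())+pad))
    f=lambda x:-sum(iou(p,m,gen(x),w) for p,m,w in zip(ps,ms,wins))
    x0=np.array(x0,float);sim=np.vstack([x0]+[x0+np.eye(len(x0))[i]*step[i] for i in range(len(x0))])
    r=minimize(f,x0,method='Nelder-Mead',options=dict(initial_simplex=sim,xatol=.05,fatol=1e-4,maxiter=300))
    return r.x,[round(iou(p,m,gen(r.x),w),3) for p,m,w in zip(ps,ms,wins)]
E
cat > m0.py <<'E'
from fit import *
ps=[arm.get_image('top'),arm.get_image('side')]
M=[masks(p) for p in ps]
for i,p in enumerate(ps):
    o=p['color'].copy(); o[M[i]['orange']]=[0,255,0];o[M[i]['wood']]=[255,0,255];o[M[i]['blue']]=[255,255,0]
    cv2.imwrite(f'pics/mask{i}.png',o[:,:,::-1])
def go(sel,name,gen,x0,step,mk):
    print(name,*[ (lambda r:(np.round(r[0],3),r[1]))(fit([ps[i] for i in s],[mk[i] for i in s],gen,x0,step)) for s in sel])
sel=[[0,1],[0],[1]]
om=[m['orange'] for m in M]
for n,pr,x0 in (('openL',OPEN,(458,272)),('capL',CAP,(465,145)),('capR',CAP,(435,-135)),('openR',OPEN,(480,-265))):
    go(sel,n,lambda x:cyl(x[0],x[1],pr),x0,(15,15),om)
go(sel,'block',lambda x:box(x[0],x[1],x[2],70,42,0,45),(426,-2,1.5),(10,10,.1),[m['wood'] for m in M])
bm=[]
for m in M:
    b=m['blue'].astype(np.uint8);cs,_=cv2.findContours(b,cv2.RETR_EXTERNAL,cv2.CHAIN_APPROX_NONE);z=np.zeros_like(b);cv2.drawContours(z,[c for c in cs if cv2.contourArea(c)>300 ],-1,1,-1);bm.append(z)
for n,x0,L in (('bays',(593,-8,.15),172),('long',(592,-212,.05),172),('wide',(600,200,0),118)):
    go(sel,n,lambda x:box(x[0],x[1],x[2],108,L,0,18),x0,(10,10,.1),bm)
E
python3 m0.py
```

```text
openL (array([468.112, 270.709]), [np.float32(0.508), np.float32(0.678)]) (array([463.006, 269.951]), [np.float32(0.509)]) (array([468.191, 267.397]), [np.float32(0.682)])
capL (array([469.033, 143.44 ]), [np.float32(0.778), np.float32(0.631)]) (array([468.383, 144.121]), [np.float32(0.778)]) (array([471.555, 137.804]), [np.float32(0.638)])
capR (array([ 436.964, -135.905]), [np.float32(0.674), np.float32(0.522)]) (array([ 437.894, -130.443]), [np.float32(0.679)]) (array([ 441.206, -138.597]), [np.float32(0.533)])
openR (array([ 473.721, -265.311]), [np.float32(0.267), np.float32(0.493)]) (array([ 476.973, -265.956]), [np.float32(0.267)]) (array([ 470.949, -257.46 ]), [np.float32(0.505)])
block (array([431.223,  -4.386,   1.465]), [np.float32(0.869), np.float32(0.559)]) (array([431.145,  -6.351,   1.456]), [np.float32(0.87)]) (array([432.468, -10.959,   1.539]), [np.float32(0.575)])
bays (array([ 5.93e+02, -8.00e+00,  1.50e-01]), [np.float32(0.0), np.float32(0.0)]) (array([ 5.93e+02, -8.00e+00,  1.50e-01]), [np.float32(0.0)]) (array([ 5.93e+02, -8.00e+00,  1.50e-01]), [np.float32(0.0)])
long (array([ 5.92e+02, -2.12e+02,  5.00e-02]), [np.float32(0.0), np.float32(0.0)]) (array([ 5.92e+02, -2.12e+02,  5.00e-02]), [np.float32(0.0)]) (array([ 5.92e+02, -2.12e+02,  5.00e-02]), [np.float32(0.0)])
wide (array([600., 200.,   0.]), [np.float32(0.0), np.float32(0.0)]) (array([600., 200.,   0.]), [np.float32(0.0)]) (array([600., 200.,   0.]), [np.float32(0.0)])
```

View pics/mask0.png

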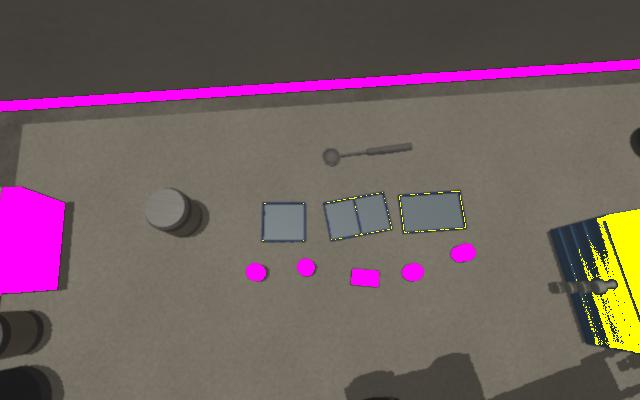

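View pics/mask1.png

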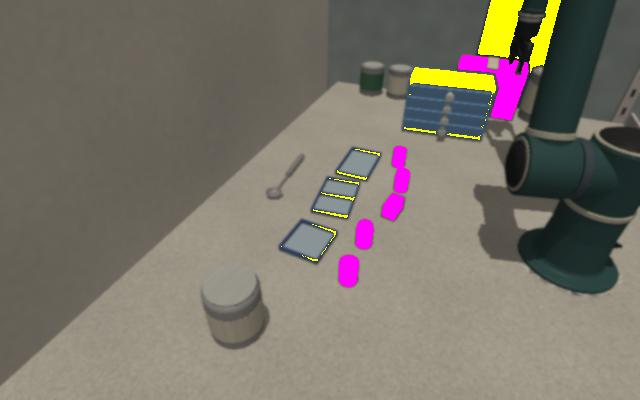

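```bash
sed -i "s/orange=.*)$/orange=((H<22)\&(Sa>95)),wood=((H<22)\&(Sa>85)),blue=((H>90)\&(H<135)\&(Sa>25)))/" fit.py
python3 - <<'E'
import re
s=open('m0.py').read()
s=s.replace("masks_","")
open('m0.py','w').write(s)
E
grep -n return\ dict fit.py; python3 m0.py
```

```text
15:    return dict(orange=((H<22)&(Sa>95)),wood=((H<22)&(Sa>85)),blue=((H>90)&(H<135)&(Sa>25)))
openL (array([466.332, 272.601]), [np.float32(0.92), np.float32(0.79)]) (array([466.43 , 273.282]), [np.float32(0.923)]) (array([467.126, 270.229]), [np.float32(0.796)])
capL (array([469.041, 143.933]), [np.float32(0.92), np.float32(0.691)]) (array([468.833, 144.028]), [np.float32(0.92)]) (array([470.01 , 140.553]), [np.float32(0.697)])
capR (array([ 436.327, -131.581]), [np.float32(0.896), np.float32(0.466)]) (array([ 436.214, -130.921]), [np.float32(0.896)]) (array([ 438.692, -134.087]), [np.float32(0.476)])
openR (array([ 475.411, -268.257]), [np.float32(0.888), np.float32(0.568)]) (array([ 475.395, -268.904]), [np.float32(0.888)]) (array([ 474.569, -263.18 ]), [np.float32(0.57)])
block (array([431.173,  -4.918,   1.471]), [np.float32(0.872), np.float32(0.559)]) (array([431.217,  -5.691,   1.458]), [np.float32(0.874)]) (array([432.703, -12.103,   1.539]), [np.float32(0.573)])
bays (array([ 5.99387e+02, -6.05900e+00,  1.14000e-01]), [np.float32(0.9), np.float32(0.61)]) (array([ 5.99272e+02, -5.66000e+00,  1.12000e-01]), [np.float32(0.901)]) (array([ 6.00813e+02, -9.45700e+00,  1.21000e-01]), [np.float32(0.62)])
long (array([ 5.96626e+02, -2.11996e+02,  1.00000e-03]), [np.float32(0.905), np.float32(0.622)]) (array([ 5.96517e+02, -2.11735e+02, -2.00000e-03]), [np.float32(0.905)]) (array([ 5.97900e+02, -2.12218e+02,  6.00000e-03]), [np.float32(0.624)])
wide (array([ 5.98361e+02,  1.95686e+02, -7.40000e-02]), [np.float32(0.984), np.float32(0.769)]) (array([ 5.98260e+02,  1.95723e+02, -7.30000e-02]), [np.float32(0.985)]) (array([ 5.98940e+02,  1.93067e+02, -5.90000e-02]), [np.float32(0.776)])
```

View pics/mask1.png

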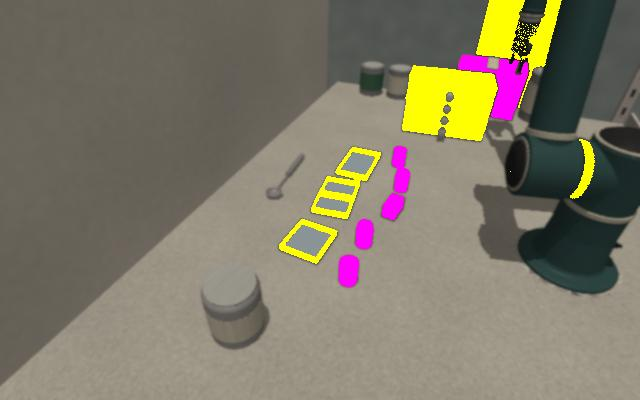

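```bash
python3 - <<'E'
s=open('fit.py').read()
s=s.replace("    f=lambda x","""    ms2=[]
    for p,m in zip(ps,ms):
        n,l=cv2.connectedComponents(m.astype(np.uint8));u,v=sil(p,gen(x0)).mean(0).astype(int)
        k=l[v-3:v+4,u-3:u+4].ravel();k=k[k>0];ms2.append(l==(np.bincount(k).argmax() if len(k) else -1))
    ms=ms2
    f=lambda x""")
open('fit.py','w').write(s)
s=open('m0.py').read()
s=s.replace("def go(","OV=[p['color'].copy() for p in ps]\ndef go(").replace("sel=[[0,1]","sel=[[0,1]")
s=s.replace("    print(name,","    x,_=fit(ps,mk,gen,x0,step)\n    for i in (0,1): OV[i]=cv2.resize(OV[i],(1920,1200),interpolation=cv2.INTER_CUBIC) if OV[i].shape[0]==400 else OV[i];cv2.polylines(OV[i],[np.round((sil(ps[i],gen(x))+.5)*3*16).astype(np.int32)],True,(0,255,0),1,shift=4)\n    print(name,")
s+="\ncv2.imwrite('pics/ov0.png',OV[0][530:900,700:1450,::-1]);cv2.imwrite('pics/ov1.png',OV[1][420:900,800:1300,::-1])\n"
open('m0.py','w').write(s)
E
python3 m0.py
```

```text
openL (array([466.461, 272.639]), [np.float32(0.921), np.float32(0.889)]) (array([465.986, 273.061]), [np.float32(0.922)]) (array([467.242, 269.879]), [np.float32(0.897)])
capL (array([469.309, 143.862]), [np.float32(0.919), np.float32(0.864)]) (array([468.833, 144.028]), [np.float32(0.92)]) (array([470.024, 140.57 ]), [np.float32(0.871)])
capR (array([ 436.72 , -131.475]), [np.float32(0.894), np.float32(0.595)]) (array([ 436.214, -130.921]), [np.float32(0.896)]) (array([ 438.411, -135.697]), [np.float32(0.609)])
openR (array([ 475.065, -268.217]), [np.float32(0.89), np.float32(0.571)]) (array([ 475.544, -268.203]), [np.float32(0.891)]) (array([ 474.971, -264.81 ]), [np.float32(0.575)])
block (array([431.785,  -7.341,   1.502]), [np.float32(0.859), np.float32(0.817)]) (array([431.217,  -5.691,   1.458]), [np.float32(0.874)]) (array([432.843, -11.121,   1.55 ]), [np.float32(0.836)])
bays (array([ 5.99443e+02, -5.96500e+00,  1.16000e-01]), [np.float32(0.976), np.float32(0.697)]) (array([ 5.99211e+02, -5.54100e+00,  1.16000e-01]), [np.float32(0.976)]) (array([ 6.00598e+02, -1.03910e+01,  1.15000e-01]), [np.float32(0.709)])
long (array([ 5.96573e+02, -2.12011e+02, -1.00000e-03]), [np.float32(0.971), np.float32(0.622)]) (array([ 5.96426e+02, -2.11765e+02, -1.00000e-03]), [np.float32(0.971)]) (array([ 5.97900e+02, -2.12218e+02,  6.00000e-03]), [np.float32(0.624)])
wide (array([ 5.98264e+02,  1.95699e+02, -7.50000e-02]), [np.float32(0.984), np.float32(0.93)]) (array([ 5.98260e+02,  1.95723e+02, -7.30000e-02]), [np.float32(0.985)]) (array([ 5.99252e+02,  1.93413e+02, -6.80000e-02]), [np.float32(0.939)])
```

View pics/ov0.png

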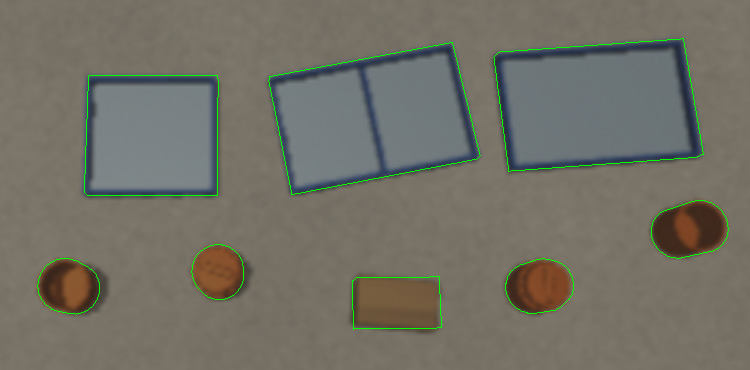

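View pics/ov1.png

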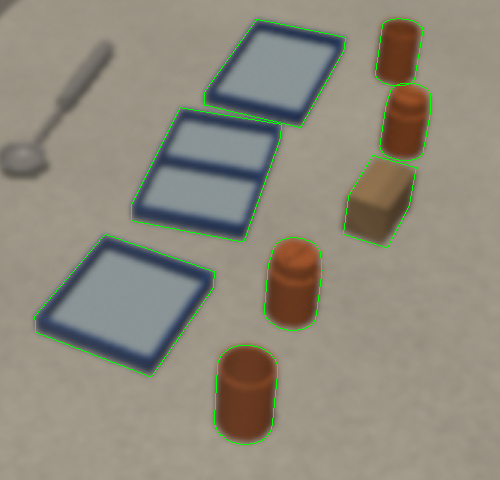

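>>> step_arm(offset=[[1.5,3.0,0],[4.5,9,-1],[7.5,15.5,-2],[10.5,21.5,-3],[13.5,28,-4],[16.5,34,-5],[19.5,40,-6],[22.5,46.3,-7]], rotation=[[0,0,0.1],[0,0,0.25],[0,0,0.4],[0,0,0.57],[0,0,0.74],[0,0,0.91],[0,0,1.08],[0,0,1.2]], gripper=0, grip_force=30)

```text
clock: 2.2
tcp_pos: [391.1, -227.6, 185.5]
eef_rot: [0.737, 0.676, 0.0, 0.001]
ft_force: [1.1, -0.5, 0.1]
grip_width: 0.998
```

>>> step_arm(offset=[[1.5,3,-1.5],[2.56,5.3,-2.8],[2.56,5.32,-2.8],[2.56,5.32,-2.8]], rotation=[[0,0,0.06],[0,0,0.091],[0,0,0.091],[0,0,0.091]])

```text
clock: 2.7
tcp_pos: [416.1, -176.6, 157.8]
eef_rot: [0.707, 0.707, -0.0, 0.0]
ft_force: [-0.4, 0.1, -0.7]
grip_width: 1.001
```

```bash
python3 - <<'E'
from h import *
p=snap('side','s1');snap('top','t1')
a=cv2.imread('pics/s1.png')[40:260,290:500];cv2.imwrite('pics/s1z.png',cv2.resize(a,None,fx=2.7,fy=2.7))
s=arm.get_state();print(s['clock'],s['tcp_pos'],s['eef_rot'],s['joints'])
E
```

```text
2.8 [ 416.19678783 -177.09545737  158.05364975] [7.07572881e-01 7.06640013e-01 8.94009488e-05 7.08771893e-04] [-4.57169122e-01 -8.76726797e-02  2.15927700e+00 -3.29296892e-04
  1.06858904e+00 -4.55691537e-01]
```

View pics/s1z.png

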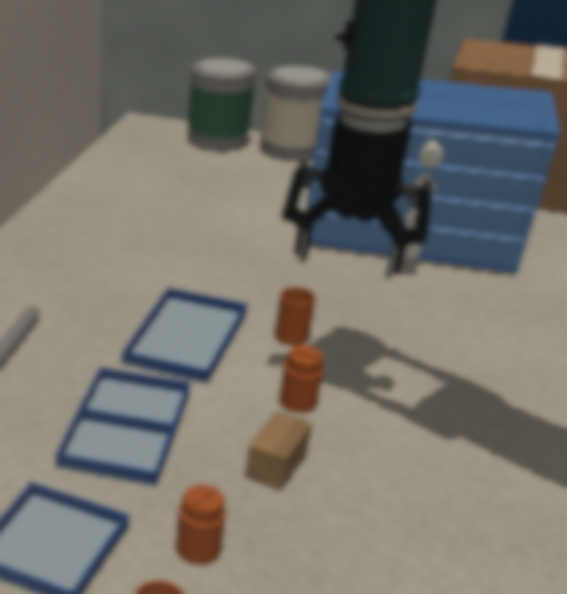

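>>> step_arm(offset=[[1,2.2,-0.4],[2.08,4.45,-0.8],[2.08,4.45,-3],[2.08,4.45,-7],[2.08,4.45,-10],[2.08,4.45,-12],[2.08,4.45,-12.9],[2.08,4.45,-12.9]], rotation=[[0,0,0],[0,0,0],[0,0,0],[0,0,0],[0,0,0],[0,0,0],[0,0,0],[0,0,0]])

```text
clock: 3.8
tcp_pos: [436.7, -132.1, 28.3]
eef_rot: [0.708, 0.707, -0.0, -0.0]
ft_force: [-0.3, -0.1, -0.2]
grip_width: 1.0
```

```bash
python3 - <<'E'
from h import *
p=snap('side','s2');snap('top','t2')
a=cv2.imread('pics/s2.png')[100:240,330:480];b=cv2.imread('pics/t2.png')[200:340,340:490]
cv2.imwrite('pics/s2z.png',cv2.resize(np.hstack([a,b]),None,fx=2.6,fy=2.6))
s=arm.get_state();print(s['clock'],s['tcp_pos'],s['ft_force'],s['grip_width'])
E
```

```text
3.9 [ 437.61240504 -132.20656702   29.23879983] [-0.26727858 -0.18042171  0.51060294] 1.0025324377180989
```

View pics/s2z.png

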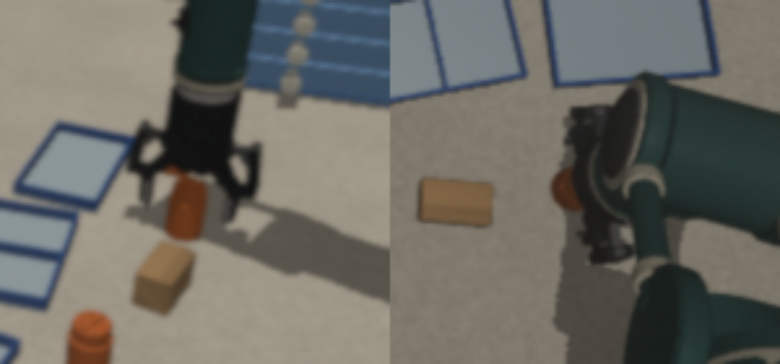

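>>> step_arm(offset=[[0,0,0],[0,0,0],[0,0,0],[0,0,0],[0,0,0],[0,0,0],[0,0,0],[0,0,0]], rotation=[[0,0,0],[0,0,0],[0,0,0],[0,0,0],[0,0,0],[0,0,0],[0,0,0],[0,0,0]], gripper=255, grip_force=30)

```text
clock: 4.9
tcp_pos: [437.3, -131.7, 29.0]
eef_rot: [0.707, 0.707, 0.0, 0.0]
ft_force: [-1.3, -0.1, 7.0]
grip_width: 0.506
```

>>> step_arm(offset=[[0,0,0.5],[0,0,1.5],[0,0,3],[0,0,5],[0,0,7],[0,0,8.5],[0,0,9.5],[0,0,10]], rotation=[[0,0,0],[0,0,0],[0,0,0],[0,0,0],[0,0,0],[0,0,0],[0,0,0],[0,0,0]])

```text
clock: 5.9
tcp_pos: [436.9, -131.6, 128.9]
eef_rot: [0.707, 0.707, 0.0, 0.0]
ft_force: [-0.4, 0.8, -2.6]
grip_width: 0.508
```

```bash
python3 - <<'E'
from h import *
p=snap('side','s3');snap('top','t3')
a=cv2.imread('pics/s3.png')[80:220,330:480];b=cv2.imread('pics/t3.png')[200:340,340:490]
cv2.imwrite('pics/s3z.png',cv2.resize(np.hstack([a,b]),None,fx=2.6,fy=2.6))
s=arm.get_state();print(s['clock'],s['tcp_pos'],s['ft_force'],s['grip_width'])
E
```

```text
6.0 [ 436.89317982 -131.5745278   128.59818826] [-0.83069718  0.51584189 -1.9628622 ] 0.5069857546622268
```

View pics/s3z.png

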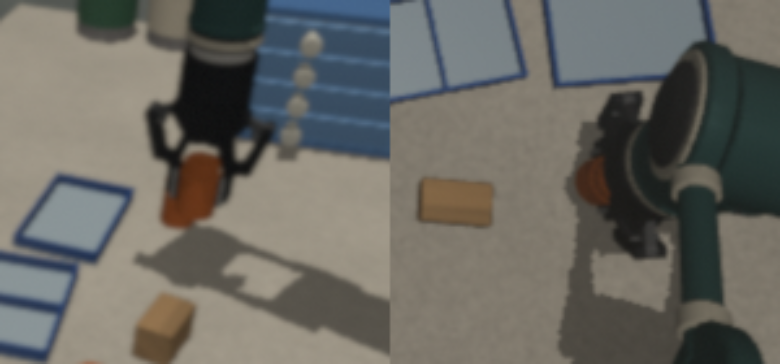

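```bash
cat > ov.py <<'E'
from fit import *
import sys
def tilt(pts,c,rx,ry):
    R=cv2.Rodrigues(np.array([rx,0,0.]))[0]@cv2.Rodrigues(np.array([0,ry,0.]))[0]
    return (np.array(pts)-c)@R.T+c
def over(name,f,curves,crop,k):
    p=snap(name,f);u0,v0,u1,v1=crop
    im=cv2.resize(p['color'][v0:v1,u0:u1,::-1],None,fx=k,fy=k,interpolation=cv2.INTER_CUBIC)
    for pts,col in curves:
        cv2.polylines(im,[np.round((sil(p,pts)+.5-[u0,v0])*k*16).astype(np.int32)],True,col,1,shift=4)
    return im
E
python3 - <<'E'
from ov import *
c=(437,-132,130)
a=cyl(437,-132,CAP,100);t=tilt(a,c,0.15,0);t2=tilt(a,c,-.15,0)
im=over('side','s4',[(a,(0,255,0)),(t,(255,255,0)),(t2,(255,0,255))],(370,110,440,180),8)
cv2.imwrite('pics/s4z.png',im)
E
```

```text
(no output)
```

View pics/s4z.png

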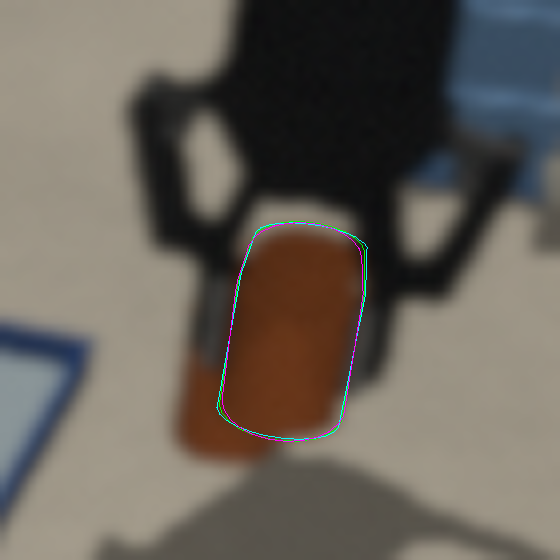

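>>> step_arm(offset=[[0.7,0.3,0],[2.2,1.1,0],[4.9,2.4,0],[8,4,0],[11.2,5.6,0],[14,7,0],[16,8,0],[16.7,8.4,0]], rotation=[[0,0,0.01],[0,0,0.02],[0,0,0.04],[0,0,0.06],[0,0,0.08],[0,0,0.1],[0,0,0.11],[0,0,0.11]])

```text
clock: 7.05
tcp_pos: [605.4, -46.2, 127.6]
eef_rot: [0.667, 0.745, 0.0, -0.0]
ft_force: [0.7, 0.1, -1.1]
grip_width: 0.506
```

>>> step_arm(offset=[[0,0,-1.5],[0,0,-3.5],[0,0,-5.5],[0,0,-7.2],[0,0,-8.2],[0,0,-8.9],[0,0,-8.9],[0,0,-8.9]], rotation=[[0,0,0],[0,0,0],[0,0,0],[0,0,0],[0,0,0],[0,0,0],[0,0,0],[0,0,0]])

```text
clock: 8.05
tcp_pos: [604.4, -47.6, 40.0]
eef_rot: [0.667, 0.745, 0.0, 0.001]
ft_force: [-0.1, -0.2, -2.2]
grip_width: 0.506
```

```bash
python3 - <<'E'
from ov import *
s=arm.get_state();print(s['clock'],s['tcp_pos'],s['eef_rot'],s['ft_force'],s['grip_width'])
x,y,z=s['tcp_pos']
a=cyl(x,y,CAP,z-29)
im=over('side','s5',[(a,(0,255,0))],(280,130,380,230),6)
im2=over('top','t5',[(a,(0,255,0))],(310,160,440,260),6)
cv2.imwrite('pics/s5z.png',im)
cv2.imwrite('pics/t5z.png',im2)
E
```

```text
8.05 [604.44189493 -47.61966277  39.99848417] [6.67153713e-01 7.44919774e-01 3.83646735e-04 5.53352853e-04] [-0.13253582 -0.20533159 -2.24288226] 0.5056908664928942
```

View pics/s5z.png

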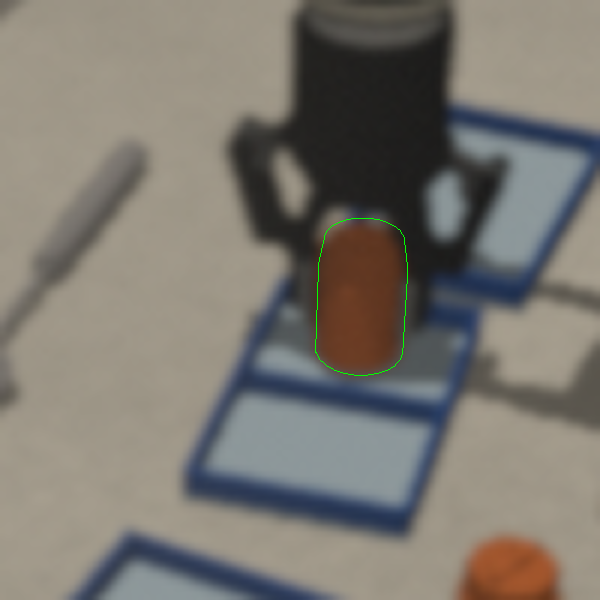

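View pics/t5z.png

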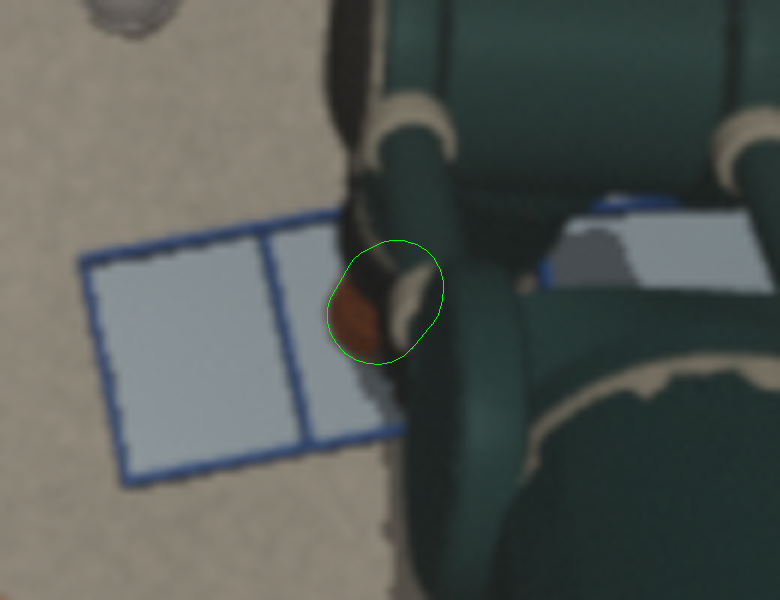

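>>> step_arm(offset=[[0,0,-0.3],[0,0,-0.55],[0,0,-0.7],[0,0,-0.7],[0,0,-0.7]], rotation=[[0,0,0],[0,0,0],[0,0,0],[0,0,0],[0,0,0]])

```text
clock: 8.78
tcp_pos: [603.7, -47.5, 33.1]
eef_rot: [0.667, 0.745, -0.0, -0.0]
ft_force: [-3.6, 0.7, 5.5]
grip_width: 0.503
```

>>> step_arm(offset=[[0,0,0],[0,0,0],[0,0,0],[0,0,0],[0,0,0],[0,0,0]], rotation=[[0,0,0],[0,0,0],[0,0,0],[0,0,0],[0,0,0],[0,0,0]], gripper=85)

```text
clock: 9.52
tcp_pos: [603.8, -47.6, 32.3]
eef_rot: [0.667, 0.745, -0.0, 0.0]
ft_force: [0.1, -0.3, 0.7]
grip_width: 0.665
```

>>> step_arm(offset=[[0,0,0.8],[0,0,2.5],[0,0,5],[0,0,8],[0,0,10],[0,0,10.5],[0,0,10.5]], rotation=[[0,0,0],[0,0,0],[0,0,0],[0,0,0],[0,0,0],[0,0,0],[0,0,0]])

```text
clock: 10.4
tcp_pos: [603.7, -47.5, 137.4]
eef_rot: [0.667, 0.745, 0.0, 0.0]
ft_force: [-0.2, -0.5, -0.3]
grip_width: 0.67
```

>>> step_arm(offset=[[-1.5,2,0],[-4.5,6.2,0],[-7.5,10.5,0],[-10.5,14.8,0],[-12.8,18,0],[-13.46,19.06,0],[-13.46,19.06,0],[-13.46,19.06,0]], rotation=[[0,0,0],[0,0,-0.03],[0,0,-0.06],[0,0,-0.09],[0,0,-0.11],[0,0,-0.11],[0,0,-0.11],[0,0,-0.11]], gripper=0)

```text
clock: 11.4
tcp_pos: [469.6, 142.5, 137.1]
eef_rot: [0.707, 0.707, -0.0, 0.0]
ft_force: [-0.2, 0.4, 0.0]
grip_width: 0.998
```

```bash
cat > loc.py <<'E'
import sys
from ov import *
# usage: loc.py tag kind x y z0 ...
def run(tag,items,crops):
    ps=[arm.get_image('top'),arm.get_image('side')];M=[masks(p)['orange'] for p in ps]
    for k,x,y,z0 in items:
        pr=CAP if k=='c' else OPEN
        for s in ([0],[1]):
            r=fit([ps[i] for i in s],[M[i] for i in s],lambda q:cyl(q[0],q[1],pr,z0),(x,y),(10,10)); print(k,s,r[0].round(1),r[1])
E
python3 - <<'E'
from loc import *
run('',[('c',604,-48,4),('c',469,143,0)],0)
s=arm.get_state();print(s['clock'],s['tcp_pos'],s['eef_rot'],s['grip_width'])
im=over('side','s6',[],(280,130,430,280),4);im2=over('top','t6',[],(240,160,440,300),3)
cv2.imwrite('pics/s6z.png',im);cv2.imwrite('pics/t6z.png',im2)
E
```

```text
c [0] [604.5 -47.1] [np.float32(0.819)]
c [1] [607.6 -50.7] [np.float32(0.518)]
c [0] [469. 143.] [np.float32(0.0)]
c [1] [469.6 141. ] [np.float32(0.885)]
11.5 [469.88171849 142.2518543  137.22707185] [ 7.07567316e-01  7.06645934e-01 -3.74514401e-05  1.25819083e-04] 0.9967380705406571
```

View pics/s6z.png

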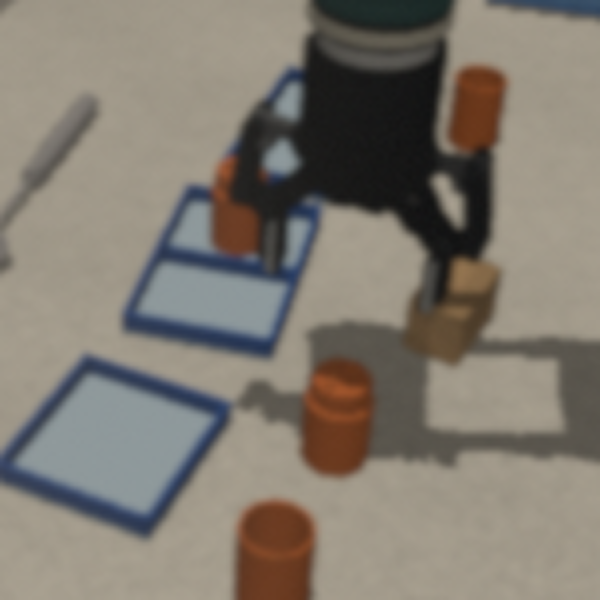

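>>> step_arm(offset=[[0,0.05,-2],[0,0.05,-5],[0,0.05,-8],[0,0.05,-10],[0,0.05,-10.8],[0,0.05,-10.8],[0,0.05,-10.8]], rotation=[[0,0,0],[0,0,0],[0,0,0],[0,0,0],[0,0,0],[0,0,0],[0,0,0]])

```text
clock: 12.48
tcp_pos: [470.2, 143.7, 30.2]
eef_rot: [0.707, 0.707, 0.001, 0.0]
ft_force: [0.2, 0.2, -0.1]
grip_width: 1.001
```

>>> step_arm(offset=[[0,0,0],[0,0,0],[0,0,0],[0,0,0],[0,0,0],[0,0,0],[0,0,0],[0,0,0]], rotation=[[0,0,0],[0,0,0],[0,0,0],[0,0,0],[0,0,0],[0,0,0],[0,0,0],[0,0,0]], gripper=255)

```text
clock: 13.48
tcp_pos: [469.6, 143.7, 30.0]
eef_rot: [0.707, 0.707, 0.0, 0.0]
ft_force: [-1.8, 0.0, 7.0]
grip_width: 0.51
```

>>> step_arm(offset=[[0,0,0.5],[0,0,1.5],[0,0,3],[0,0,5],[0,0,7],[0,0,8.5],[0,0,9.5],[0,0,10]], rotation=[[0,0,0],[0,0,0],[0,0,0],[0,0,0],[0,0,0],[0,0,0],[0,0,0],[0,0,0]])

```text
clock: 14.48
tcp_pos: [469.3, 143.6, 130.0]
eef_rot: [0.707, 0.707, 0.0, 0.0]
ft_force: [0.6, -0.6, -2.7]
grip_width: 0.504
```

```bash
python3 - <<'E'
from ov import *
s=arm.get_state();print(s['clock'],s['tcp_pos'],s['eef_rot'],s['ft_force'],s['grip_width'])
x,y,z=s['tcp_pos']
im=over('side','s7',[(cyl(x,y,CAP,z-29),(0,255,0))],(310,130,430,250),5)
cv2.imwrite('pics/s7z.png',im)
E
```

```text
14.475 [469.32542776 143.58063074 129.96399411] [7.07118256e-01 7.07095222e-01 2.97117155e-04 1.77844105e-04] [ 0.64890729 -0.55055457 -2.70757428] 0.5036429249599583
```

View pics/s7z.png

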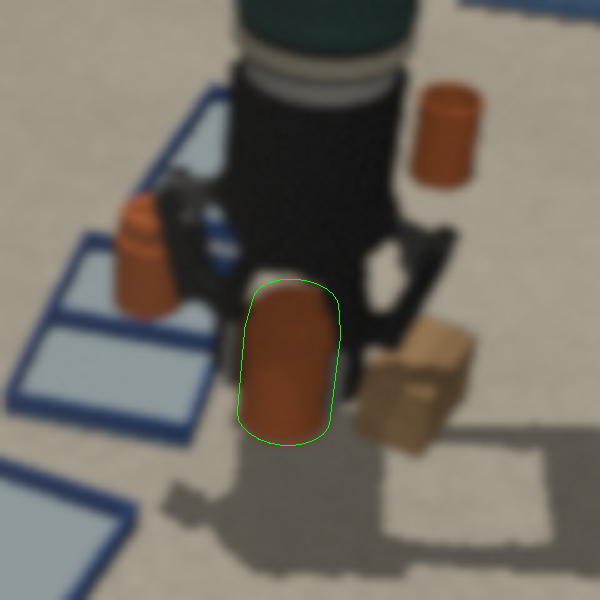

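>>> step_arm(offset=[[0.5,-0.4,0],[1.7,-1.5,0],[3.7,-3.2,0],[6,-5.2,0],[8.5,-7.3,0],[10.6,-9.1,0],[12,-10.4,0],[12.53,-10.8,0]], rotation=[[0,0,0.01],[0,0,0.02],[0,0,0.04],[0,0,0.06],[0,0,0.08],[0,0,0.1],[0,0,0.11],[0,0,0.11]])

```text
clock: 15.52
tcp_pos: [595.1, 34.3, 128.7]
eef_rot: [0.668, 0.744, -0.0, -0.0]
ft_force: [-0.6, 0.5, -1.3]
grip_width: 0.509
```

>>> step_arm(offset=[[0,0,-1],[0,0,-3],[0,0,-5.5],[0,0,-7.2],[0,0,-8.3],[0,0,-9.1],[0,0,-9.6],[0,0,-9.6]], rotation=[[0,0,0],[0,0,0],[0,0,0],[0,0,0],[0,0,0],[0,0,0],[0,0,0],[0,0,0]])

```text
clock: 16.52
tcp_pos: [595.3, 35.6, 34.1]
eef_rot: [0.667, 0.745, 0.001, 0.001]
ft_force: [-0.2, -0.7, -1.8]
grip_width: 0.509
```

```bash
python3 - <<'E'
from ov import *
s=arm.get_state();print(s['clock'],s['tcp_pos'],s['eef_rot'],s['ft_force'],s['grip_width'])
x,y,z=s['tcp_pos']
im=over('side','s8',[(cyl(x,y,CAP,z-30),(0,255,0))],(270,130,390,250),5)
cv2.imwrite('pics/s8z.png',im)
E
```

```text
16.525 [595.34116322  35.5579578   34.13593701] [6.67186034e-01 7.44890646e-01 5.86925429e-04 6.13942666e-04] [-0.1961449  -0.66952638 -1.77690319] 0.5086384333692681
```

View pics/s8z.png

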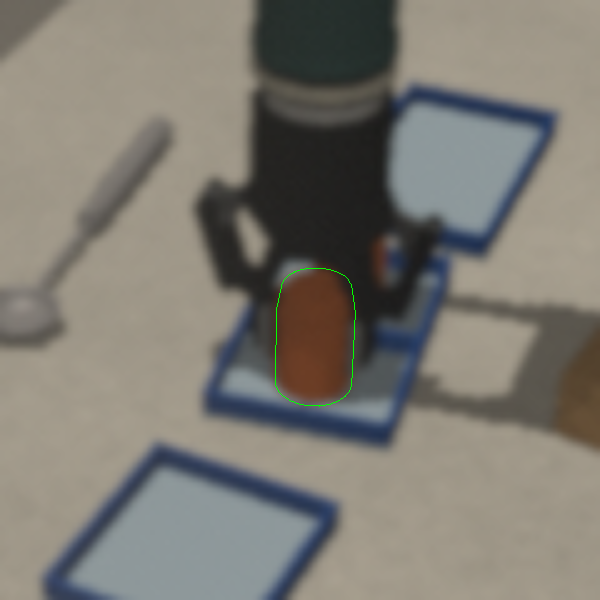

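>>> step_arm(offset=[[0,0,-0.1],[0,0,-0.15],[0,0,-0.15]], rotation=[[0,0,0],[0,0,0],[0,0,0]])

```text
clock: 16.95
tcp_pos: [595.4, 35.6, 34.0]
eef_rot: [0.667, 0.745, 0.001, 0.001]
ft_force: [-4.2, -0.1, 9.8]
grip_width: 0.511
```

>>> step_arm(offset=[[0,0,0],[0,0,0],[0,0,0],[0,0,0],[0,0,0],[0,0,0]], rotation=[[0,0,0],[0,0,0],[0,0,0],[0,0,0],[0,0,0],[0,0,0]], gripper=85)

```text
clock: 17.7
tcp_pos: [594.4, 35.5, 31.7]
eef_rot: [0.667, 0.745, -0.0, -0.0]
ft_force: [-0.4, 0.3, -0.1]
grip_width: 0.667
```

>>> step_arm(offset=[[0,0,0.8],[0,0,2.5],[0,0,5],[0,0,8],[0,0,10],[0,0,10.5],[0,0,10.5]], rotation=[[0,0,0],[0,0,0],[0,0,0],[0,0,0],[0,0,0],[0,0,0],[0,0,0]])

```text
clock: 18.58
tcp_pos: [594.4, 35.6, 136.9]
eef_rot: [0.667, 0.745, 0.0, 0.0]
ft_force: [0.4, 0.4, -0.2]
grip_width: 0.665
```

>>> step_arm(offset=[[-1,-2.5,0],[-3,-7.5,0],[-5,-12.8,0],[-7,-18,0],[-9,-23,0],[-11,-28,0],[-12.0,-30.3,0],[-12.0,-30.3,0]], rotation=[[0,0,0],[0,0,-0.03],[0,0,-0.06],[0,0,-0.09],[0,0,-0.11],[0,0,-0.11],[0,0,-0.11],[0,0,-0.11]], gripper=0)

```text
clock: 19.58
tcp_pos: [472.8, -268.4, 135.2]
eef_rot: [0.708, 0.706, -0.0, -0.001]
ft_force: [-0.4, 0.2, -1.2]
grip_width: 1.0
```

```bash
python3 - <<'E'
from loc import *
run('',[('c',604,-48,4),('c',595,36,4),('o',475,-267,0)],0)
s=arm.get_state();print(s['clock'],s['tcp_pos'],s['eef_rot'],s['grip_width'])
im=over('side','s9',[],(270,100,420,250),4)
cv2.imwrite('pics/s9z.png',im)
E
```

```text
c [0] [604.5 -47.1] [np.float32(0.813)]
c [1] [605.7 -41. ] [np.float32(0.586)]
c [0] [596.6  34.9] [np.float32(0.834)]
c [1] [596.   27.6] [np.float32(0.581)]
o [0] [ 475.4 -268.2] [np.float32(0.89)]
o [1] [ 476.3 -271.5] [np.float32(0.882)]
19.675 [ 473.83534224 -266.76791053  135.57668679] [ 7.07392713e-01  7.06819722e-01 -1.71628794e-05 -1.19596003e-03] 0.9958745112935775
```

View pics/s9z.png

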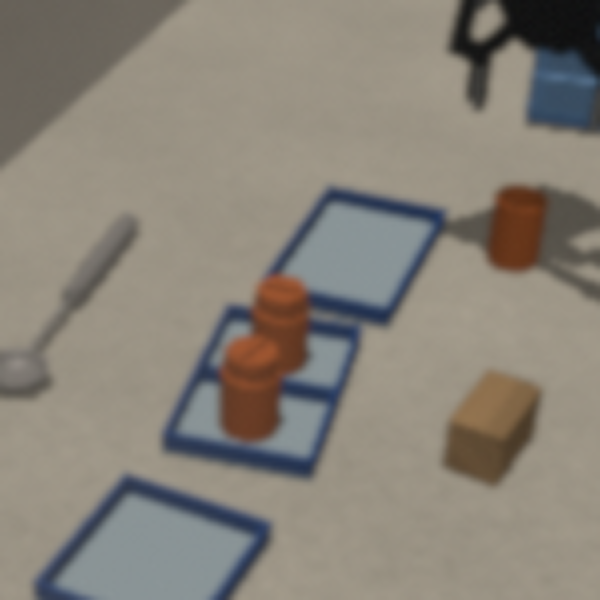

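>>> step_arm(offset=[[0.15,-0.2,-2],[0.15,-0.2,-5],[0.15,-0.2,-8],[0.15,-0.2,-9.7],[0.15,-0.2,-10.3],[0.15,-0.2,-10.3]], rotation=[[0,0,0],[0,0,0],[0,0,0],[0,0,0],[0,0,0],[0,0,0]])

```text
clock: 20.48
tcp_pos: [476.4, -269.3, 34.0]
eef_rot: [0.707, 0.707, 0.0, 0.0]
ft_force: [0.1, -0.1, 0.0]
grip_width: 0.999
```

>>> step_arm(offset=[[0,0,0],[0,0,0],[0,0,0],[0,0,0],[0,0,0],[0,0,0],[0,0,0],[0,0,0]], rotation=[[0,0,0],[0,0,0],[0,0,0],[0,0,0],[0,0,0],[0,0,0],[0,0,0],[0,0,0]], gripper=255, grip_force=20)

```text
clock: 21.48
tcp_pos: [476.7, -270.0, 34.8]
eef_rot: [0.707, 0.707, 0.0, 0.001]
ft_force: [-1.2, 1.0, 5.6]
grip_width: 0.515
```

>>> step_arm(offset=[[0,0,0.5],[0,0,1.5],[0,0,3],[0,0,5],[0,0,7],[0,0,8.5],[0,0,9.5],[0,0,10]], rotation=[[0,0,0],[0,0,0],[0,0,0],[0,0,0],[0,0,0],[0,0,0],[0,0,0],[0,0,0]])

```text
clock: 22.48
tcp_pos: [476.1, -269.5, 134.5]
eef_rot: [0.707, 0.707, 0.0, 0.0]
ft_force: [-0.1, 0.7, -0.4]
grip_width: 0.513
```

```bash
python3 - <<'E'
from ov import *
s=arm.get_state();print(s['clock'],s['tcp_pos'],s['eef_rot'],s['ft_force'],s['grip_width'])
x,y,z=s['tcp_pos']
im=over('side','s10',[(cyl(x,y,OPEN,z-33),(0,255,0))],(340,90,440,190),6)
cv2.imwrite('pics/s10z.png',im)
E
```

```text
22.475 [ 476.10162933 -269.54030129  134.50003839] [7.07114818e-01 7.07098663e-01 7.88068930e-05 3.29462307e-04] [-0.06038982  0.69116852 -0.43363191] 0.5130811377189636
```

View pics/s10z.png

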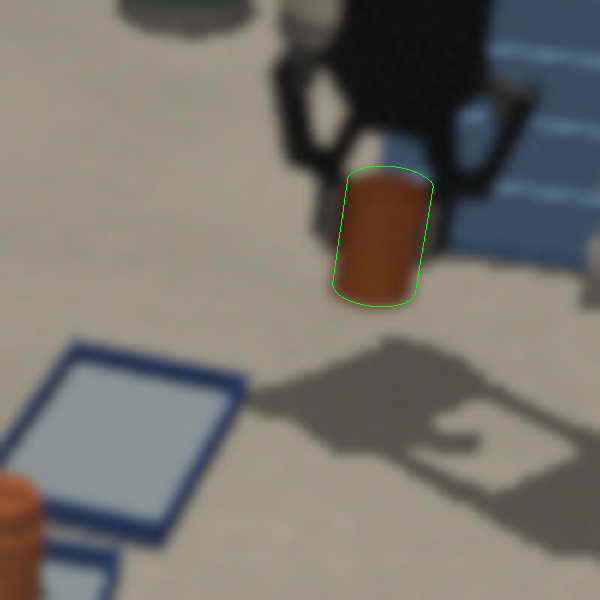

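>>> step_arm(offset=[[0.7,0.1,0],[2.2,0.3,0],[4.4,0.6,0],[6.8,1,0],[9,1.3,0],[10.8,1.6,0],[11.8,1.75,0],[12.05,1.75,0]], rotation=[[0,0,0],[0,0,0],[0,0,0],[0,0,0],[0,0,0],[0,0,0],[0,0,0],[0,0,0]])

```text
clock: 23.52
tcp_pos: [596.9, -251.7, 133.4]
eef_rot: [0.707, 0.707, -0.0, -0.0]
ft_force: [-0.4, -1.5, -0.9]
grip_width: 0.515
```

>>> step_arm(offset=[[0,0,-1],[0,0,-3],[0,0,-5.5],[0,0,-7.2],[0,0,-8.5],[0,0,-9.2],[0,0,-9.2],[0,0,-9.2]], rotation=[[0,0,0],[0,0,0],[0,0,0],[0,0,0],[0,0,0],[0,0,0],[0,0,0],[0,0,0]])

```text
clock: 24.52
tcp_pos: [597.2, -252.3, 42.7]
eef_rot: [0.707, 0.707, 0.0, 0.001]
ft_force: [-0.2, -0.1, -0.1]
grip_width: 0.516
```

```bash
python3 - <<'E'
from ov import *
s=arm.get_state();print(s['clock'],s['tcp_pos'],s['eef_rot'],s['ft_force'],s['grip_width'])
x,y,z=s['tcp_pos']
im=over('side','s11',[(cyl(x,y,OPEN,z-34),(0,255,0))],(310,90,410,190),6)
cv2.imwrite('pics/s11z.png',im)
E
```

```text
24.525 [ 597.17596463 -252.29588333   42.68505792] [7.07107830e-01 7.07105286e-01 2.59477607e-04 7.50607008e-04] [-0.16348098 -0.09301023 -0.11573133] 0.5158938203503013
```

View pics/s11z.png

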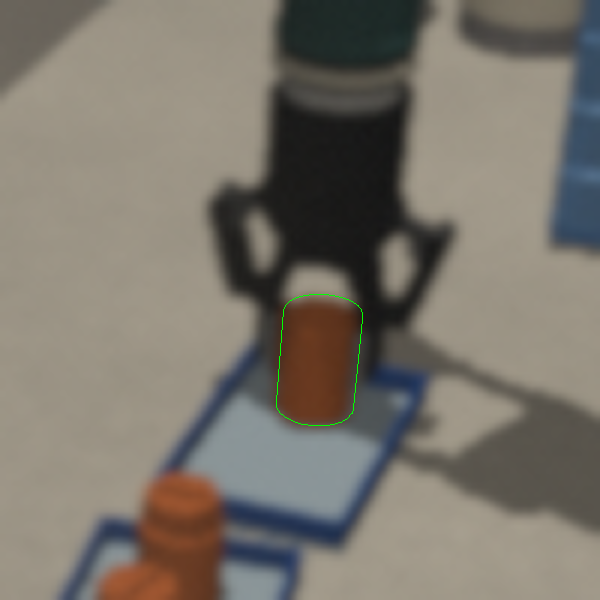

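>>> step_arm(offset=[[0,0,-0.2],[0,0,-0.35],[0,0,-0.45],[0,0,-0.5],[0,0,-0.5]], rotation=[[0,0,0],[0,0,0],[0,0,0],[0,0,0],[0,0,0]])

```text
clock: 25.2
tcp_pos: [596.8, -252.1, 38.9]
eef_rot: [0.707, 0.707, 0.0, 0.0]
ft_force: [-3.2, 1.5, 10.4]
grip_width: 0.517
```

>>> step_arm(offset=[[0,0,0],[0,0,0],[0,0,0],[0,0,0],[0,0,0],[0,0,0]], rotation=[[0,0,0],[0,0,0],[0,0,0],[0,0,0],[0,0,0],[0,0,0]], gripper=85)

```text
clock: 25.95
tcp_pos: [596.4, -252.0, 36.7]
eef_rot: [0.707, 0.707, -0.0, -0.0]
ft_force: [-0.1, 0.5, -0.8]
grip_width: 0.666
```

>>> step_arm(offset=[[0,0,0.8],[0,0,2.5],[0,0,5],[0,0,8],[0,0,10],[0,0,10.5],[0,0,10.5]], rotation=[[0,0,0],[0,0,0],[0,0,0],[0,0,0],[0,0,0],[0,0,0],[0,0,0]])

```text
clock: 26.82
tcp_pos: [596.4, -251.9, 141.9]
eef_rot: [0.707, 0.707, 0.0, 0.0]
ft_force: [-0.8, 0.3, -0.1]
grip_width: 0.669
```

>>> step_arm(offset=[[-2,2.5,0],[-5,7,0],[-8,12,0],[-10,17,0],[-11,22,0],[-12,27,0],[-13.1,32,0],[-13.1,36,0]], rotation=[[0,0,0],[0,0,0],[0,0,0],[0,0,0],[0,0,0],[0,0,0],[0,0,0],[0,0,0]])

```text
clock: 27.82
tcp_pos: [463.2, 109.6, 140.2]
eef_rot: [0.707, 0.707, -0.001, -0.001]
ft_force: [0.1, -0.2, 0.2]
grip_width: 0.667
```

>>> step_arm(offset=[[0,4,0],[0,9,0],[0,13,0],[0,15.5,0],[0,16.4,0],[0,16.4,0]], rotation=[[0,0,0],[0,0,0],[0,0,0],[0,0,0],[0,0,0],[0,0,0]], gripper=0)

```text
clock: 28.58
tcp_pos: [464.8, 271.7, 140.8]
eef_rot: [0.707, 0.707, -0.001, -0.0]
ft_force: [0.9, -0.7, -1.1]
grip_width: 1.005
```

```bash
python3 - <<'E'
from loc import *
run('',[('o',597,-252,4),('o',466,272,0)],0)
s=arm.get_state();print(s['clock'],s['tcp_pos'],s['eef_rot'],s['grip_width'])
im=over('side','s12',[],(270,120,430,280),3.75);im2=over('top','t12',[],(230,170,480,300),3)
cv2.imwrite('pics/s12z.png',im);cv2.imwrite('pics/t12z.png',im2)
E
```

```text
o [0] [ 597.8 -250.8] [np.float32(0.859)]
o [1] [ 597. -252.] [np.float32(0.0)]
o [0] [466. 272.] [np.float32(0.0)]
o [1] [466.6 270.1] [np.float32(0.923)]
28.675 [465.10166009 270.99002754 141.16225739] [ 7.07269338e-01  7.06943758e-01 -7.78448034e-04 -3.24471861e-05] 0.9961604725104464
```

View pics/s12z.png

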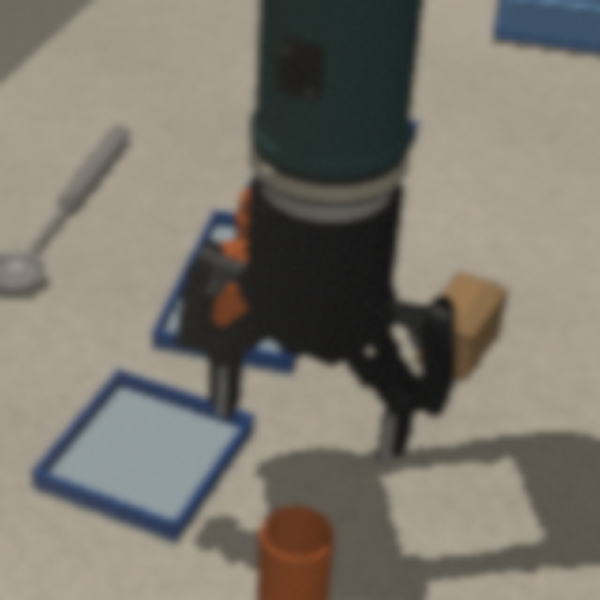

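View pics/t12z.png

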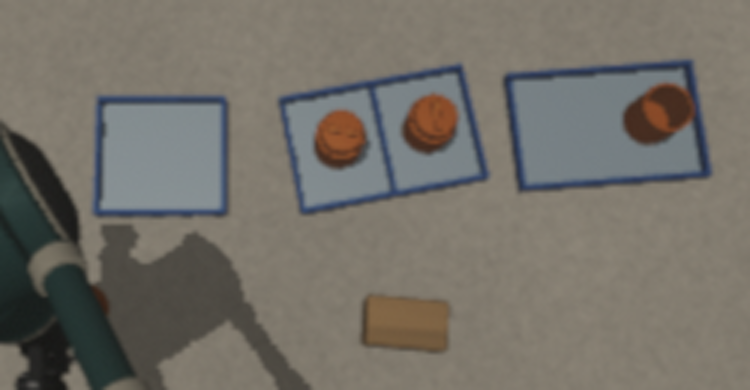

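Both capped cups stand in their bays and the first open cup is in the long tray. Next is the second open cup.

>>> step_arm(offset=[[0.1,0.05,-2],[0.1,0.05,-5],[0.1,0.05,-8],[0.1,0.05,-10],[0.1,0.05,-10.7],[0.1,0.05,-10.7]], rotation=[[0,0,0],[0,0,0],[0,0,0],[0,0,0],[0,0,0],[0,0,0]])

```text
clock: 29.52
tcp_pos: [466.5, 272.1, 34.8]
eef_rot: [0.707, 0.707, -0.0, -0.0]
ft_force: [-0.1, 0.0, -0.4]
grip_width: 0.998
```

>>> step_arm(offset=[[0,0,0],[0,0,0],[0,0,0],[0,0,0],[0,0,0],[0,0,0],[0,0,0],[0,0,0]], rotation=[[0,0,0],[0,0,0],[0,0,0],[0,0,0],[0,0,0],[0,0,0],[0,0,0],[0,0,0]], gripper=255, grip_force=20)

```text
clock: 30.52
tcp_pos: [467.3, 273.0, 35.9]
eef_rot: [0.707, 0.707, 0.001, 0.0]
ft_force: [-0.2, -1.0, 5.6]
grip_width: 0.514
```

>>> step_arm(offset=[[0,0,0.5],[0,0,1.5],[0,0,3],[0,0,5.5],[0,0,8],[0,0,10],[0,0,11],[0,0,11.5]], rotation=[[0,0,0],[0,0,0],[0,0,0],[0,0,0],[0,0,0],[0,0,0],[0,0,0],[0,0,0]])

```text
clock: 31.52
tcp_pos: [466.7, 272.7, 150.7]
eef_rot: [0.707, 0.707, 0.001, 0.0]
ft_force: [0.4, -0.0, -0.7]
grip_width: 0.518
```

```bash
python3 - <<'E'
from ov import *
s=arm.get_state();print(s['clock'],s['tcp_pos'],s['eef_rot'],s['ft_force'],s['grip_width'])
x,y,z=s['tcp_pos']
im=over('side','s13',[(cyl(x,y,OPEN,z-34),(0,255,0))],(290,150,410,270),5)
cv2.imwrite('pics/s13z.png',im)
E
```

```text
31.525 [466.66910124 272.68826592 150.69988716] [7.07100377e-01 7.07112968e-01 5.33982132e-04 1.52586589e-04] [ 0.36613271 -0.03622713 -0.65840082] 0.5176164159671593
```

View pics/s13z.png

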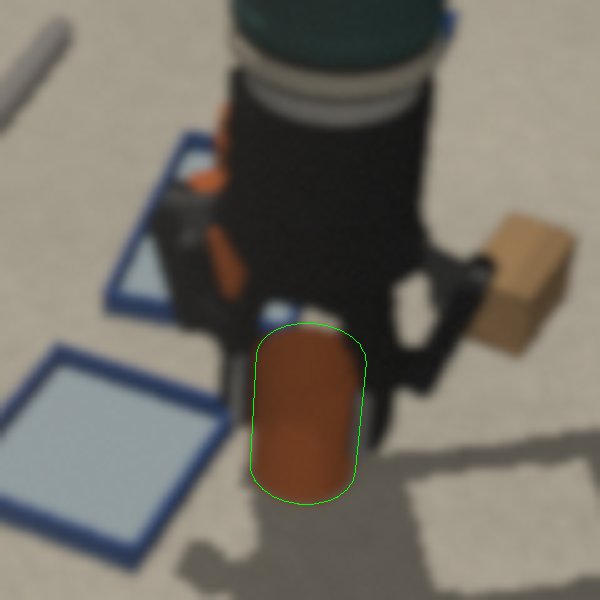

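>>> step_arm(offset=[[0.3,-1.5,0],[1,-4.5,0.5],[2,-9.5,0.5],[3.5,-14.5,0.5],[5,-19.5,0.5],[6.5,-24.5,0.5],[8,-29,0.5],[9.5,-33,0.5]], rotation=[[0,0,0],[0,0,0],[0,0,0],[0,0,0],[0,0,0],[0,0,0],[0,0,0],[0,0,0]])

```text
clock: 32.58
tcp_pos: [560.6, -60.1, 153.6]
eef_rot: [0.708, 0.707, -0.001, -0.001]
ft_force: [0.8, 0.4, -0.2]
grip_width: 0.516
```

>>> step_arm(offset=[[1.2,-4,0],[2.3,-8,0],[3.2,-10.8,0],[3.53,-11.9,0],[3.53,-11.9,-3],[3.53,-11.9,-6],[3.53,-11.9,-8],[3.53,-11.9,-8]], rotation=[[0,0,0],[0,0,0],[0,0,0],[0,0,0],[0,0,0],[0,0,0],[0,0,0],[0,0,0]])

```text
clock: 33.58
tcp_pos: [594.7, -175.5, 72.3]
eef_rot: [0.707, 0.707, -0.001, -0.002]
ft_force: [0.2, 0.0, -0.8]
grip_width: 0.517
```

```bash
python3 - <<'E'
from ov import *
s=arm.get_state();print(s['clock'],s['tcp_pos'],s['eef_rot'],s['ft_force'],s['grip_width'])
x,y,z=s['tcp_pos']
im=over('side','s14',[(cyl(x,y,OPEN,z-35),(0,255,0))],(310,90,410,190),6)
cv2.imwrite('pics/s14z.png',im)
E
```

```text
33.575 [ 594.67079096 -175.47383028   72.3341655 ] [ 0.70696149  0.70724738 -0.0011075  -0.0023165 ] [ 0.2220554   0.03557268 -0.76426905] 0.516882603371958
```

View pics/s14z.png

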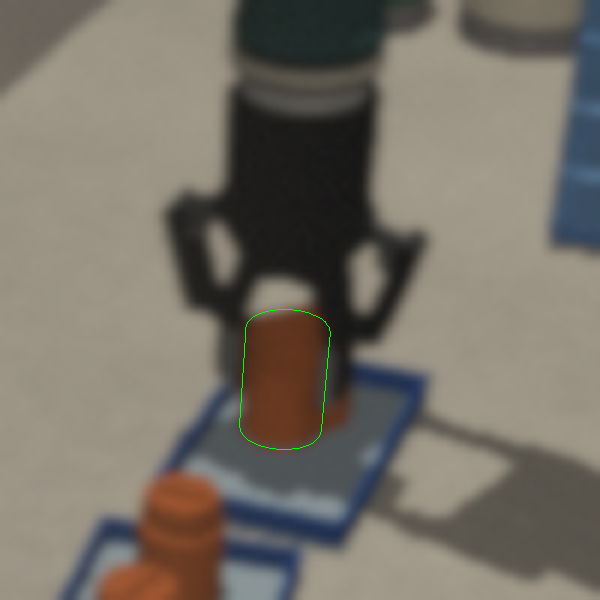

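>>> step_arm(offset=[[0.1,0,-0.8],[0.1,0,-1.8],[0.1,0,-2.5],[0.1,0,-2.9],[0.1,0,-3.2],[0.1,0,-3.35],[0.1,0,-3.4],[0.1,0,-3.4]], rotation=[[0,0,0],[0,0,0],[0,0,0],[0,0,0],[0,0,0],[0,0,0],[0,0,0],[0,0,0]])

```text
clock: 34.62
tcp_pos: [597.9, -176.5, 41.0]
eef_rot: [0.707, 0.707, 0.0, 0.0]
ft_force: [0.3, 0.0, -0.8]
grip_width: 0.513
```

```bash
python3 - <<'E'
from ov import *
s=arm.get_state();print(s['clock'],s['tcp_pos'],s['eef_rot'],s['ft_force'],s['grip_width'])
E
```

```text
34.625 [ 597.89754794 -176.4924447    40.96566222] [7.07101122e-01 7.07112425e-01 5.13772771e-05 1.34303376e-04] [ 0.27139276  0.0271154  -0.76853678] 0.5134985975906771
```

>>> step_arm(offset=[[0,0,-0.1],[0,0,-0.2],[0,0,-0.25],[0,0,-0.25]], rotation=[[0,0,0],[0,0,0],[0,0,0],[0,0,0]])

```text
clock: 35.12
tcp_pos: [598.0, -176.6, 39.9]
eef_rot: [0.707, 0.707, 0.0, 0.0]
ft_force: [-3.4, 0.5, 8.4]
grip_width: 0.517
```

>>> step_arm(offset=[[0,0,0],[0,0,0],[0,0,0],[0,0,0],[0,0,0],[0,0,0]], rotation=[[0,0,0],[0,0,0],[0,0,0],[0,0,0],[0,0,0],[0,0,0]], gripper=85)

```text
clock: 35.88
tcp_pos: [597.8, -176.5, 38.2]
eef_rot: [0.707, 0.707, -0.0, -0.0]
ft_force: [-0.1, -0.4, 0.1]
grip_width: 0.665
```

>>> step_arm(offset=[[0,0,0.8],[0,0,2.5],[0,0,5],[0,0,8],[0,0,10],[0,0,10.5],[0,0,10.5]], rotation=[[0,0,0],[0,0,0],[0,0,0],[0,0,0],[0,0,0],[0,0,0],[0,0,0]])

```text
clock: 36.75
tcp_pos: [597.7, -176.4, 143.4]
eef_rot: [0.707, 0.707, 0.0, 0.0]
ft_force: [-0.3, 0.0, -0.3]
grip_width: 0.669
```

```bash
python3 - <<'E'
from fit import *
ps=[arm.get_image('top'),arm.get_image('side')];M=[masks(p)['wood'] for p in ps]
for z in (85,):
  for i in (0,1):
    for x0 in ((431,-7,1.5),(433,-10,1.45)):
      r=fit([ps[i]],[M[i]],lambda q:box(q[0],q[1],q[2]/50,70,42,0,45),(x0[0],x0[1],x0[2]*50),(8,8,5));print(i,r[0].round(1)/[1,1,50],r[1])
s=arm.get_state();print(s['clock'],s['tcp_pos'])
E
```

```text
0 [431.6    -5.      1.448] [np.float32(0.865)]
0 [431.3    -5.8     1.458] [np.float32(0.866)]
1 [432.9   -12.1     1.544] [np.float32(0.829)]
1 [432.8   -11.      1.554] [np.float32(0.831)]
36.85 [ 596.85524433 -176.11504055  141.95132199]
```

>>> step_arm(offset=[[-1.5,1.5,0],[-5,5,0],[-9,9,0],[-13,13.3,0],[-16,16.3,0],[-16.55,16.9,0],[-16.55,16.9,0],[-16.55,16.9,0]], rotation=[[0,0,0],[0,0,-0.03],[0,0,-0.05],[0,0,-0.08],[0,0,-0.1],[0,0,-0.1],[0,0,-0.1],[0,0,-0.1]], gripper=0)

```text
clock: 37.85
tcp_pos: [433.3, -8.1, 143.3]
eef_rot: [0.742, 0.671, 0.0, 0.0]
ft_force: [-0.0, -0.3, 0.3]
grip_width: 1.006
```

```bash
python3 - <<'E'
from ov import *
s=arm.get_state();print(s['clock'],s['tcp_pos'],s['eef_rot'],s['ft_force'],s['grip_width'])
a=box(432,-7.5,1.455,70,42,0,45)
im=over('side','s15',[(a,(0,255,0)),(a[4:],(255,255,0)),(box(432,-9.5,1.455,70,42,0,45),(255,0,255))],(340,150,460,250),6)
cv2.imwrite('pics/s15z.png',im)
im=over('top','t15',[],(230,170,480,300),3);cv2.imwrite('pics/t15z.png',im)
E
```

```text
37.85 [433.26081214  -8.05546427 143.33357617] [7.41706099e-01 6.70724969e-01 7.84874437e-05 2.70108888e-04] [-0.004878   -0.28628715  0.25680412] 1.0056851604513697
```

View pics/s15z.png

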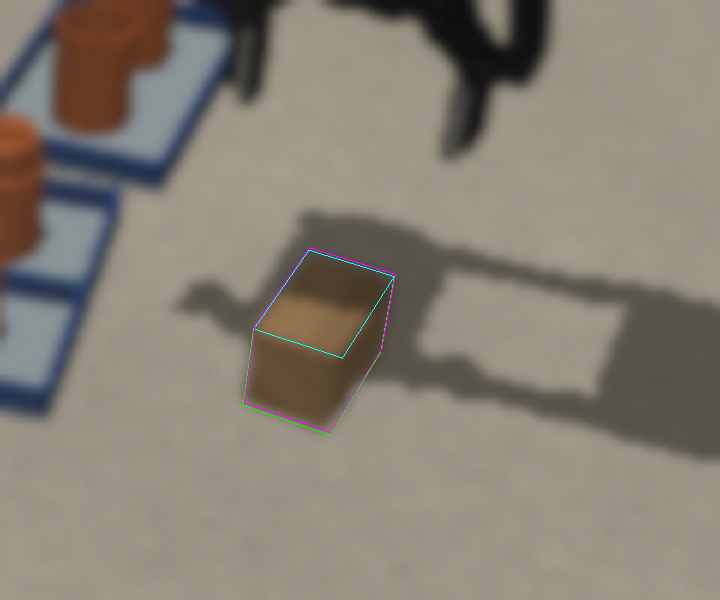

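View pics/t15z.png

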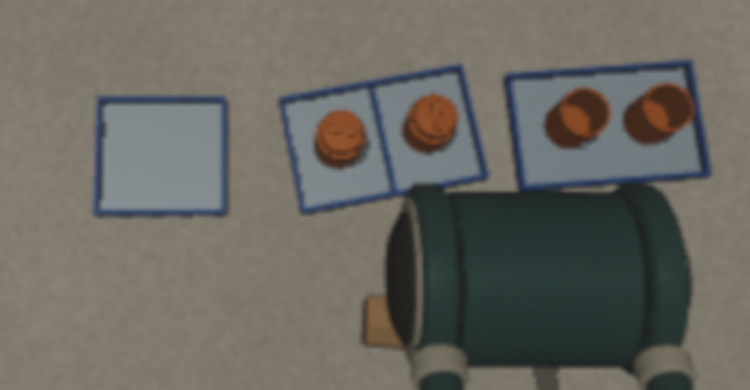

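>>> step_arm(offset=[[-0.1,0.05,-2],[-0.1,0.05,-5],[-0.1,0.05,-8],[-0.1,0.05,-10.5],[-0.1,0.05,-11.6],[-0.1,0.05,-11.6]], rotation=[[0,0,0],[0,0,0],[0,0,0],[0,0,0],[0,0,0],[0,0,0]])

```text
clock: 38.7
tcp_pos: [431.0, -7.2, 26.7]
eef_rot: [0.742, 0.671, -0.001, -0.001]
ft_force: [-0.4, -0.0, -0.6]
grip_width: 1.003
```

>>> step_arm(offset=[[0,0,0],[0,0,0],[0,0,0],[0,0,0],[0,0,0],[0,0,0],[0,0,0],[0,0,0]], rotation=[[0,0,0],[0,0,0],[0,0,0],[0,0,0],[0,0,0],[0,0,0],[0,0,0],[0,0,0]], gripper=255, grip_force=30)

```text
clock: 39.7
tcp_pos: [432.3, -7.0, 28.4]
eef_rot: [0.742, 0.671, 0.001, 0.001]
ft_force: [-0.2, 0.1, 6.7]
grip_width: 0.493
```

>>> step_arm(offset=[[0,0,0.5],[0,0,1.5],[0,0,3],[0,0,5],[0,0,7],[0,0,8.5],[0,0,9.5],[0,0,10]], rotation=[[0,0,0],[0,0,0],[0,0,0],[0,0,0],[0,0,0],[0,0,0],[0,0,0],[0,0,0]])

```text
clock: 40.7
tcp_pos: [431.5, -7.0, 128.0]
eef_rot: [0.742, 0.671, 0.0, 0.0]
ft_force: [0.3, -0.3, -2.1]
grip_width: 0.493
```

```bash
python3 - <<'E'
from ov import *
s=arm.get_state();print(s['clock'],s['tcp_pos'],s['eef_rot'],s['ft_force'],s['grip_width'])
x,y,z=s['tcp_pos']
im=over('side','s16',[(box(x,y,1.47,70,42,z-27.5,z+17.5),(0,255,0))],(340,110,460,230),5)
cv2.imwrite('pics/s16z.png',im)
E
```

```text
40.7 [431.46822287  -6.96363589 127.98779428] [7.41561982e-01 6.70884242e-01 2.73385252e-04 2.94106655e-04] [ 0.28200905 -0.30630083 -2.07758542] 0.4929572614536367
```

View pics/s16z.png

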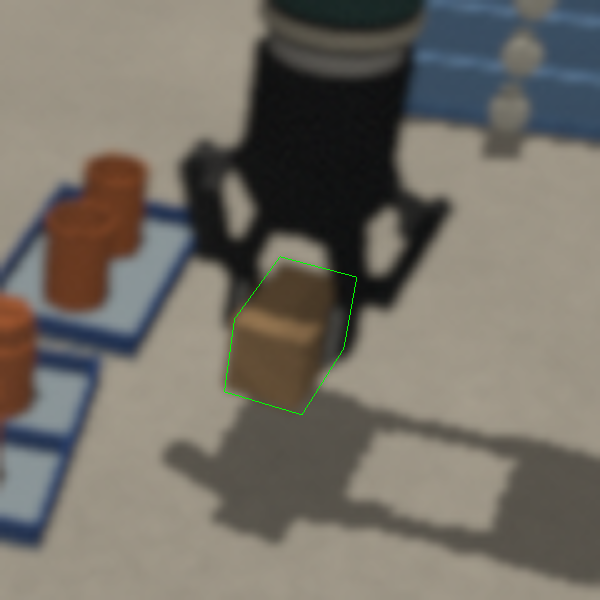

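>>> step_arm(offset=[[0.8,1,0],[2.8,3.4,0],[5.8,7,0],[9,11,0],[12.2,14.9,0],[15,18.2,0],[16.4,19.9,0],[16.7,20.3,0]], rotation=[[0,0,0],[0,0,0.01],[0,0,0.02],[0,0,0.03],[0,0,0.03],[0,0,0.03],[0,0,0.03],[0,0,0.03]])

```text
clock: 41.75
tcp_pos: [598.6, 197.8, 125.9]
eef_rot: [0.731, 0.683, -0.001, -0.0]
ft_force: [0.3, -0.0, -0.9]
grip_width: 0.492
```

>>> step_arm(offset=[[0,0,-1],[0,0,-3],[0,0,-5.5],[0,0,-7.2],[0,0,-8.3],[0,0,-8.8],[0,0,-8.8],[0,0,-8.8]], rotation=[[0,0,0],[0,0,0],[0,0,0],[0,0,0],[0,0,0],[0,0,0],[0,0,0],[0,0,0]])

```text
clock: 42.75
tcp_pos: [599.0, 196.3, 40.2]
eef_rot: [0.731, 0.682, 0.001, 0.0]
ft_force: [-0.0, -0.0, -1.0]
grip_width: 0.489
```

```bash
python3 - <<'E'
from ov import *
s=arm.get_state();print(s['clock'],s['tcp_pos'],s['eef_rot'],s['ft_force'],s['grip_width'])
x,y,z=s['tcp_pos']
im=over('side','s17',[(box(x,y,1.5,70,42,z-28,z+17),(0,255,0))],(260,170,380,290),5)
cv2.imwrite('pics/s17z.png',im)
E
```

```text
42.75 [599.02636852 196.30232829  40.21369989] [7.31406416e-01 6.81941319e-01 7.43264665e-04 3.72515277e-04] [-0.00726606 -0.01433514 -1.00230788] 0.48905844007716714
```

View pics/s17z.png

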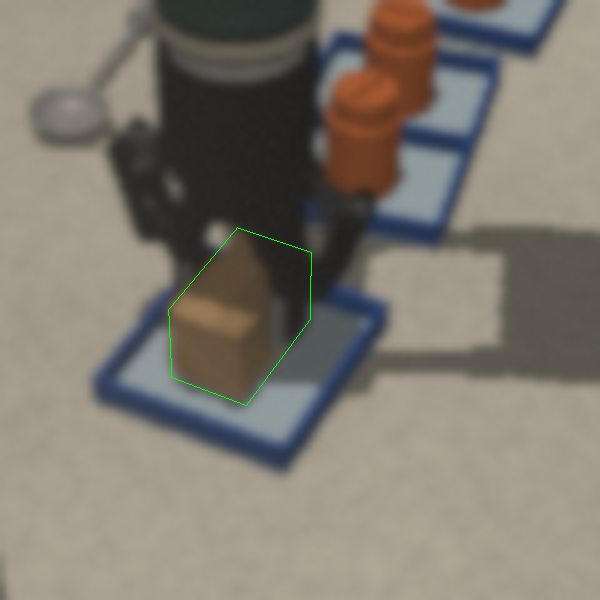

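>>> step_arm(offset=[[0,0,-0.3],[0,0,-0.55],[0,0,-0.7],[0,0,-0.8],[0,0,-0.85],[0,0,-0.85]], rotation=[[0,0,0],[0,0,0],[0,0,0],[0,0,0],[0,0,0],[0,0,0]])

```text
clock: 43.55
tcp_pos: [598.1, 196.0, 32.5]
eef_rot: [0.731, 0.682, -0.0, -0.0]
ft_force: [-5.2, -1.5, 10.7]
grip_width: 0.495
```

>>> step_arm(offset=[[0,0,0],[0,0,0],[0,0,0],[0,0,0],[0,0,0],[0,0,0]], rotation=[[0,0,0],[0,0,0],[0,0,0],[0,0,0],[0,0,0],[0,0,0]], gripper=85)

```text
clock: 44.3
tcp_pos: [598.2, 196.1, 30.7]
eef_rot: [0.731, 0.682, -0.0, -0.0]
ft_force: [0.1, -0.1, -0.7]
grip_width: 0.67
```

>>> step_arm(offset=[[0,0,0.8],[0,0,2.5],[0,0,5],[0,0,8],[0,0,12],[0,0,16],[0,0,18],[0,0,18]], rotation=[[0,0,0],[0,0,0],[0,0,0],[0,0,0],[0,0,0],[0,0,0],[0,0,0],[0,0,0]])

```text
clock: 45.3
tcp_pos: [599.6, 196.4, 213.5]
eef_rot: [0.731, 0.682, 0.002, 0.001]
ft_force: [0.0, 0.1, -0.4]
grip_width: 0.664
```

>>> step_arm(offset=[[-2,0,0],[-6,0,0],[-10,0,0],[-14,0,0],[-17,0,0],[-18,0,0],[-18,0,0],[-18,0,0]], rotation=[[0,0,0],[0,0,0],[0,0,0],[0,0,0],[0,0,0],[0,0,0],[0,0,0],[0,0,0]])

```text
clock: 46.3
tcp_pos: [419.2, 196.1, 210.6]
eef_rot: [0.731, 0.682, 0.0, 0.0]
ft_force: [0.8, 0.3, -0.8]
grip_width: 0.66
```

```bash
python3 - <<'E'
from ov import *
s=arm.get_state();print(s['clock'],s['tcp_pos'],s['eef_rot'],s['ft_force'],s['grip_width'])
im=over('side','s18',[],(240,110,440,260),4)
cv2.imwrite('pics/s18z.png',im)
im=over('top','t18',[],(130,120,490,300),2.2);cv2.imwrite('pics/t18z.png',im)
E
```

```text
46.3 [419.16710291 196.09133155 210.58735404] [7.31491239e-01 6.81850825e-01 4.71261581e-05 1.31281814e-04] [ 0.77617125  0.30315903 -0.81831591] 0.6597819826834205
```

View pics/s18z.png

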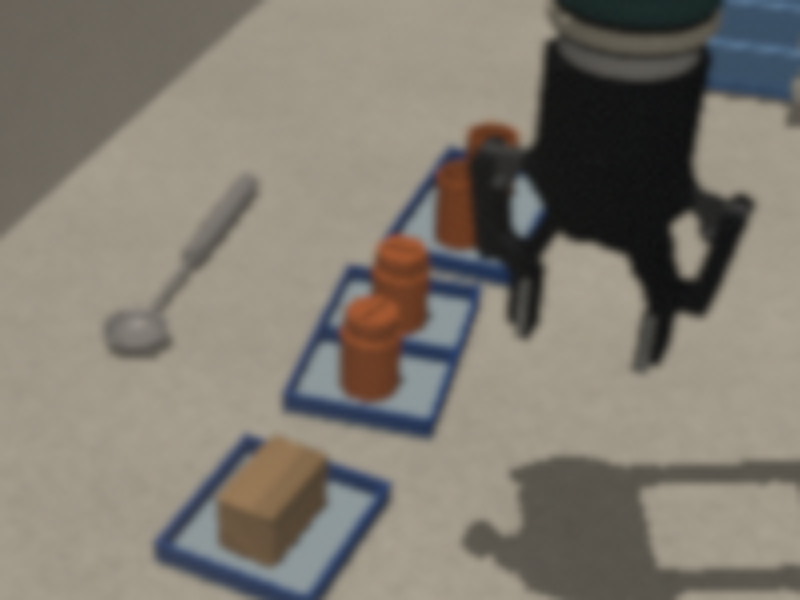

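View pics/t18z.png

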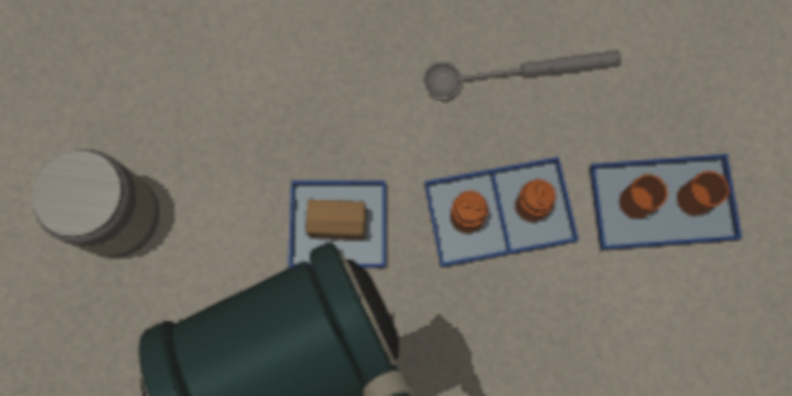

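Both views show every item in its tray and standing. The tin and spoon haven't moved, and the gripper is clear, so I'm handing in.

```bash
python3 -c "
from bench import arm
print(arm.close_job())"
```

```text
the job is handed in; nothing more can be done
None
```

The job is handed in after about 46 s of robot time, well under the 128 s limit. I placed the items in the order asked: the two capped cups first, one in each bay of the two-bay tray, then the two open cups together in the long tray. The block went last, into the wide tray, same way up as it lay.

**Final checks:** Just before hand-in, the top and side pictures showed all four cups upright inside their trays and the block flat in the wide tray. The tin and spoon looked unmoved, and the gripper was open and well clear. The highest wrist reading I saw was about 11 N on one axis, taken as items touched the tray floors; I read forces only at the end of moves.

**Disagreements:**
- **Capped cups:** after placing, the two cameras' position fits differed by up to about 7 mm. The cups overlap in the side view, so I relied on the top view and the pictures.
- **First open cup:** it was hidden from the side camera when I re-measured it, so only the top view fixed its position.
- **Block:** before pickup, the side camera's position fit was about 6 mm and its angle fit about 0.1 rad off the top camera's. The grasp worked using a position between the two and close to the top camera's angle.

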